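Close the row of dry cases and roll the third into the saddle

ROBOT

A 6-joint arm with a two-finger parallel gripper is mounted at the origin on the work surface. World frame = base frame: x ahead of the robot, y to its left, z up, the work surface at z = 0. Lengths are in mm, angles in degrees, forces in N, time in s.
With the tool pointing down it reaches from about 350 to 850 mm from the base axis. Payload 8.1 kg.
Tool frame: the origin (TCP) lies midway between the tips of the shut fingers; the grasp point (between the pads) lies 19 mm behind it (r.grip_point_offset is the distance from the TCP to the grasp point, in mm); z points along the fingers, y is the line along which they close (so a half turn about z gives the same grasp; the last joint's range is limited). The gripper opens to 85 mm and grips with 20 to 120 N. Pads are 22 mm wide; open, the fingers measure 114 mm over their backs; the gripper's body (76 mm by 85 mm) begins 54 mm behind the grasp point. The pads swing forward as they close: fully open they stand 13 mm farther back than shut.
Start: joints at [-80.925, 7.471, 85.268, -0, 87.261, -4.893], TCP at [144.855, -582.256, 231.292] pointing down, gripper open.
Joint ranges: [-169.43, 169.43], [-51.17, 129.36], [1.28, 143.12], [-76.62, 256.62], [0, 156.53], [-152.29, 152.29]. Speed limits (degrees/s): [136.94, 136.94, 159.86, 180, 180, 180].

INTERFACE

Orientations are given as [roll, pitch, yaw] about the fixed x, y, z axes, in that order (R = Rz(yaw) Ry(pitch) Rx(roll)).
In Python, from bench import r gives the robot as it stands.
- The arm moves only by the shell command python3 -m inch 'ROWS' [FORCE]. ROWS is JSON, one flat list of numbers, 7 for each row, row after row: the shift along the world's x, y, z in m, then the turn, a rotation vector about the world's x, y, z in degrees, then the closure in counts, from 0 (fully open) to 255 (shut). A call has 1 to 10 rows; each row shifts and turns the commanded pose from where the row before left it; what a row does not reach is not made up. A row lasts 1/10 s, in which the tool goes at most 50 mm and 8.59 degrees, less where a joint would pass 70% of its speed; a pose out of reach is approached as far as the arm can. A call with a gripper value outside its range is refused whole. The fingers move at their own pace and stop on an object; FORCE is the grip in N (left out, the last holds). Time passes only in rows, so rows that do not move let the fingers close. It gives the time, the measured TCP pose, the force and the opening at its end, in the units of the state.
- r.sense(): the state, without advancing time (a new reading comes with each control period).
- r.snapshot(name): name is "scene" or "top"; returns (picture, depth): 480x640x3 uint8, red, green, blue; 480x640 float32, mm along the optical axis (not along the pixel's ray), 0 where there is no reading.
- r.get_calibration(name): a dict with "fovy" (degrees; the focal length in pixels is half the picture's height over the tangent of half this angle, whatever the lens; pixels are square), "cx", "cy" (the principal point, pixels), "k1" (the pictures are not rectified: a ray, as slopes to the right and down, at radius r is drawn at 1 + k1 r^2 times it, then the intrinsics apply), "position" and "rotation" of the camera in the world. Camera axes: x right, y up, looking along -z (the intrinsics and any distortion apply to the point x, -y, -z); pixel columns grow to the right and rows downward; lengths in mm; the calibration is good to about 2 mm. A picture is of the moment at which its call begins. get_calibration takes no time and is no camera call.
- r.hand_in(): hands the job in, once; it reports no verdict.
The state is a dict: "time": time; "joint_pos": joint angles; "qd": joint speeds; "joint_efforts": joint torques, N m; "tool_pos": TCP position; "tcp_rot": TCP orientation; "ft_force": force on the tool from outside, world axes, zero at the start; "wrist_torque": the same for the moment, N m; "finger_gap": finger opening in mm.
Only numpy, scipy, OpenCV 4.12 (cv2) and the standard library are available. Lean on these libraries where they do the work, as an engineer would, in place of code of your own. Each camera call takes 0.05 s, during which the arm holds its last target. There are 200 camera calls.

TASK

Pile the three round grey dry cases on the drying rack: push the rack's sliding stop in until the two cases in the bay lie snug between it and the step, with no gaps, then roll the third case off the upper shelf so that it comes to rest in the groove on top of those two. The cases are too fat for the gripper to span. Do not let a case fall off the rack, and leave the other things where they are.

Things in the scene. Friction and masses are not known exactly. Their poses are not given: they have to be found in the camera images.
- rack: Stepped steel drying rack, fixed, 610 mm long (y), 200 mm wide (x). Origin on the counter under the step; z up. y -240 to 0: upper shelf, top 110 mm up, wire rim 15 mm higher on its long sides and outer end, open at the step edge (y 0). y 0 to +370: lower bay, floor 14 mm up; its end wall is the step's riser at y 0; low rails (top 32 mm up) along x -98 and +98 mm.
- shelf_edge (a point): Middle of the upper shelf's open edge, at the top of the step: rack frame (0, 0, 110 mm).
- stop (a joint): Sliding aluminium plate across the bay, 172 mm wide, 6 mm thick, from 18 to 101 mm up, on two shoes on the rails. 0: fully out; grows (m) as it slides towards the step (rack -y), at most 0.125. Inner face at rack y = 0.300 - value. Slides stiffly (about 6 N) and stays where left. Two cases without gaps take up 180 mm.
- stop_face (a point): Centre of the stop plate's outer face (the side to push), 60 mm above the counter; moves with the stop. Two stiffening gussets reach 33 mm outwards at x -78 and +78 mm; between them the face is flat.
- case_a: Round grey dry case with a dark twist cap and an orange seal, 90 mm diameter, 150 mm long, about 0.4 kg, lying in the bay next to the step, its axis across the rack. Origin on its axis at mid-length, so 45 mm above what it lies on; its x axis is the case's long axis. It rolls freely.
- case_b: The same with a yellow seal, lying in the bay between case_a and the stop.
- case_c: The same with a green seal, lying on the upper shelf, its axis roughly along the step edge. Rolled over the edge it crosses the crown of case_a (104 mm up) before it drops into the groove between case_a and case_b, where its axis lies about 137 mm up.
- mask: Pink silicone diving mask, about 190 x 145 x 53 mm with its strap, lying lens up. Leave alone. Origin at its underside.
- whistle: Blue plastic whistle, about 60 x 20 x 24 mm, lying on the upper shelf in a corner of its outer end. Leave alone. Origin at its underside.
- travel_cup: Stainless travel cup with black lid, 83 mm diameter, 162 mm tall, standing behind the rack. Leave alone. Origin at its underside.
- detergent: White bottle with blue cap, 72 mm diameter, 190 mm tall. Leave alone. Origin at its underside.
- scrub_brush: Flat brush with a wooden handle, about 200 mm long, lying on the counter. Leave alone.
- stain_can: Green can, 60 mm diameter, 130 mm tall. Leave alone. Origin at its underside.
- dose_cup: Small blue measuring cup, 64 mm diameter, 55 mm tall. Leave alone. Origin at its underside.
Things that resemble listed ones, but are neither listed nor needed, are in the scene too. Leave any red look-alike of the case_c alone.

How it is judged:
By the outcome, as a careful person would: the job done as asked, in the order asked, and still so for the second after the job is handed in, with the robot touching nothing.
It also fails if it takes over 54 s, if anything falls off the work surface, if the arm or the gripper's body presses on something with over 40 N, if the wrist force passes 120 N, or if a joint passes its speed limit or range.

## Working session

There is one attempt and no reset: what is moved stays moved. The work goes in short steps, Python scripts to look and compute and a shell command to move; the robot and the scene stay as the last step left them, time stands still between calls to the robot, and variables do not carry over. Pictures are saved under pics/ and viewed, on a budget of 10 in all, crops included, one or two more only if the job needs it, and the job is handed in when it is done.

```bash
mkdir -p pics
cat > h.py <<'E'
import numpy as np, cv2
from bench import r
def snap(n):
    p,d=r.snapshot(n); return p,d
def K(c):
    f=240/np.tan(np.radians(c['fovy']/2)); return np.array([[f,0,c['cx']],[0,f,c['cy']],[0,0,1]]),np.array([c['k1'],0,0,0,0.])
def rays(c,px):
    k,d=K(c); u=cv2.undistortPoints(np.array(px,float).reshape(-1,1,2),k,d).reshape(-1,2)
    return np.c_[u[:,0],-u[:,1],-np.ones(len(u))]@np.array(c['rotation']).T
def onz(c,px,z):
    v=rays(c,px); o=np.array(c['position']); return o+v*((z-o[2])/v[:,2])[:,None]
def dep(c,px,d):
    v=rays(c,px); return np.array(c['position'])+v*np.array(d).reshape(-1,1)
def proj(c,P):
    k,d=K(c); q=(np.array(P,float).reshape(-1,3)-c['position'])@np.array(c['rotation']); q=q*[1,-1,-1]
    return cv2.projectPoints(q,np.zeros(3),np.zeros(3),k,d)[0].reshape(-1,2)
def cloud(c,d):
    v,u=np.mgrid[0:480,0:640]; P=dep(c,np.c_[u.ravel(),v.ravel()],d.ravel()).reshape(480,640,3); P[d==0]=np.nan; return P
def save(n,p): cv2.imwrite('pics/'+n,cv2.cvtColor(p,cv2.COLOR_RGB2BGR))
E
python3 - <<'E'
from h import *
for n in('scene','top'):
    p,d=snap(n); save(n+'0.png',p); np.savez(n+'0.npz',p=p,d=d); c=r.get_calibration(n); print(c,(d==0).mean())
print(r.sense())
E
```

```text
{'fovy': 50.80360609776157, 'cx': 326.8909645564991, 'cy': 247.88476565921388, 'k1': -0.1193831262233352, 'position': array([1299.45708291, -673.42850086, 1247.62915742]), 'rotation': array([41.63680183, -1.1545234 , 50.56484233])} 0.0071809895833333335
{'fovy': 52.46260618768527, 'cx': 330.8508793158116, 'cy': 236.70022714208451, 'k1': -0.13435558831740618, 'position': array([ 416.07231378,  -14.38179156, 1402.5081826 ]), 'rotation': array([  4.275023  ,  -1.27464895, -89.47899641])} 0.0039453125
{'time': 0.1, 'joint_pos': array([-8.09256183e+01,  7.51046677e+00,  8.53242665e+01, -2.53503040e-04,
        8.72616534e+01, -4.89101453e+00]), 'qd': array([-0.00718774, -0.17993694, -0.0428184 ,  0.03331208,  0.03342161,
        0.03572301]), 'joint_efforts': array([ 1.79053509e-04, -5.70949924e+01, -5.01943624e+01, -3.06178372e-04,
        8.15498934e-03,  4.38513712e-05]), 'tool_pos': array([ 144.76277505, -581.75628932,  230.34085139]), 'tcp_rot': array([-1.79903943e+02, -7.96571871e-03,  1.39654019e+01]), 'ft_force': array([-0.20814327, -0.33130674,  0.64780703]), 'wrist_torque': array([-0.010829  ,  0.01984242,  0.04370616]), 'finger_gap': 85.30439213789059}
```

View pics/scene0.png

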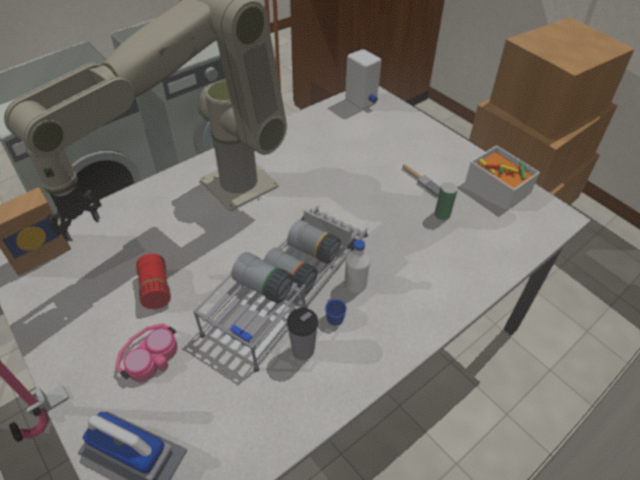

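View pics/top0.png

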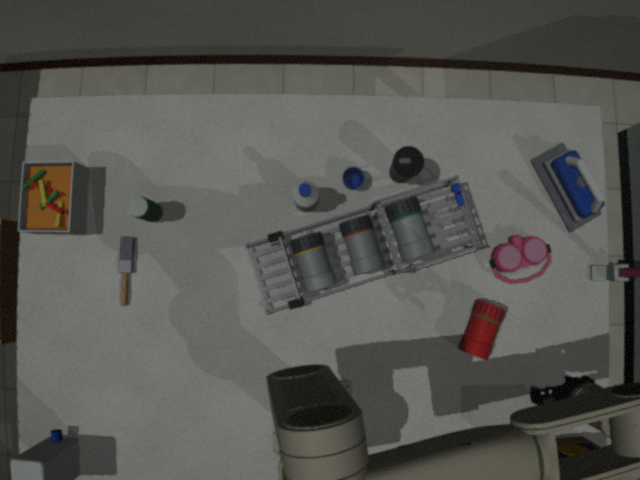

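The candidates for case_c in the top view are the green-seal grey case at (409,228), on the upper shelf; the orange-seal case at (361,245) and the yellow-seal case at (312,262), both in the bay; and the red look-alike at (482,328), on the counter. I choose the one at (409,228) and check it in a close crop. The stop is at about (283,270), and the whistle at (457,195) is in the far outer corner.

```bash
python3 - <<'E'
s=open('h.py').read()
s=s.replace("import numpy as np, cv2\n","import numpy as np, cv2\nfrom scipy.spatial.transform import Rotation as Ro\n").replace("np.array(c['rotation'])","Ro.from_euler('xyz',c['rotation'],degrees=True).as_matrix()")
open('h.py','w').write(s)
E
python3 - <<'E'
from h import *
z=np.load('top0.npz');c=r.get_calibration('top');P=cloud(c,z['d'])
a=z['p'][160:330,235:500]; a=cv2.resize(a,None,fx=3,fy=3,interpolation=cv2.INTER_CUBIC); a=np.clip(a*1.5,0,255).astype('uint8'); save('crop0.png',a)
for (u,v) in [(409,228),(361,245),(312,262),(482,328),(560,120),(200,400),(283,270),(248,244),(268,312),(459,179),(487,246),(300,440)]: print(u,v,P[v,u].round(),z['p'][v,u])
# seals and case clouds
hsv=cv2.cvtColor(z['p'],cv2.COLOR_RGB2HSV)
R=P[160:330,235:500]
for lo,hi in((85,130),(190,220)):
    m=(P[...,2]>lo)&(P[...,2]<hi); n,l,st,ce=cv2.connectedComponentsWithStats(m.astype('uint8'))
    for i in range(1,n):
        if st[i,4]>40 and 235<ce[i][0]<500 and 160<ce[i][1]<330: print(lo,st[i],ce[i].round(),P[l==i].mean(0).round(1))
E
```

```text
409 228 [ 531. -237.  193.] [91 96 97]
361 245 [ 492. -123.  105.] [89 95 94]
312 262 [445.   7. 100.] [88 95 94]
482 328 [ 268. -460.   84.] [112  33  31]
560 120 [ 893. -754.   -3.] [109 111 106]
200 400 [ 47. 327.   0.] [114 114 111]
283 270 [424.  91.  11.] [89 90 92]
248 244 [496. 190.  30.] [75 74 72]
268 312 [306. 130.  35.] [84 85 85]
459 179 [ 697. -423.    2.] [106 106 103]
487 246 [ 499. -505.    0.] [59 61 59]
300 440 [190.  11. 742.] [98 97 85]
85 [391 162  22  18  59] [398. 173.] [ 687.4 -223.6  107. ]
85 [ 372  175  109   99 2298] [433. 223.] [ 553.1 -317.2  112.7]
85 [292 181  27  28 241] [306. 196.] [619.2  25.9 119.9]
85 [ 341  215   42   60 1416] [362. 244.] [ 495.2 -126.    97.8]
85 [ 292  232   43   60 1457] [313. 261.] [447.5   5.8  97.8]
85 [269 237  31  63 196] [288. 268.] [429.7  71.5 100.2]
190 [298 183  13  12  60] [304. 188.] [628.4  28.1 191.8]
190 [ 392  197   40   62 1217] [412. 227.] [ 532.  -242.8  196.2]
```

View pics/crop0.png

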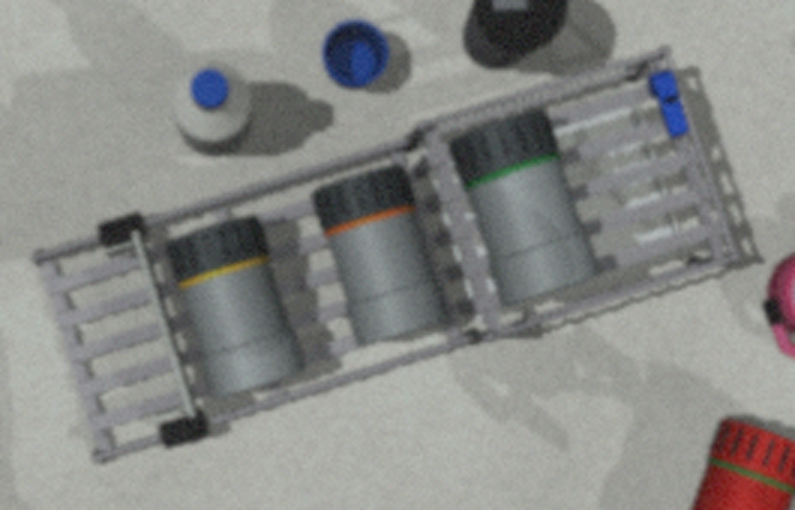

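The crop shows the grey green-seal case (C) on the shelf, A (orange) and B (yellow) in the bay, the stop plate at crop (168,325), the step edge near crop (470,220) and the whistle at (668,100). Next I fit the rack frame.

```bash
cat > rk.py <<'E'
from h import *
z=np.load('top0.npz');c=r.get_calibration('top')
px=np.array([(40,257),(100,455),(665,50),(730,262)])/3+[235,160]
w=np.r_[onz(c,px[:2],32),onz(c,px[2:],125)]
rk=np.array([(-98,0)]*0+[(98,370),(-98,370),(98,-240),(-98,-240)],float)
print(w.round(1))
a=rk-rk.mean(0);b=w[:,:2]-w[:,:2].mean(0)
yaw=np.arctan2((a[:,0]*b[:,1]-a[:,1]*b[:,0]).sum(),(a*b).sum())
R=np.array([[np.cos(yaw),-np.sin(yaw)],[np.sin(yaw),np.cos(yaw)]]);t=w[:,:2].mean(0)-R@rk.mean(0)
print('yaw',np.degrees(yaw),'o',t,'res',(rk@R.T+t-w[:,:2]).round(1).tolist())
P=cloud(c,z['d']); Q=(P[...,:2]-t)@R
for nm,box,lo in(('A',(341,215,42,60),96),('B',(292,232,43,60),96),('C',(392,197,40,62),190),('stop',(269,237,31,63),85)):
    u,v,ww,h=box;q=Q[v:v+h,u:u+ww];zz=P[v:v+h,u:u+ww,2];m=zz>lo
    if nm=='stop': m&=(zz<104)&(q[...,1]>268)
    e=q[m]; k=np.polyfit(e[:,0],e[:,1],1)
    print(nm,'mean',e.mean(0).round(1),'x',np.percentile(e[:,0],[2,98]).round(),'y',np.percentile(e[:,1],[2,98]).round(),'slope deg',np.degrees(np.arctan(k[0])).round(1),'z',np.percentile(zz[m],[50,98]))
E
python3 rk.py
```

```text
[[ 491.   188.5   32. ]
 [ 306.7  129.1   32. ]
 [ 678.1 -380.4  125. ]
 [ 487.5 -437.3  125. ]]
yaw 17.892625719915845 o [ 510.79551389 -186.90827236] res [[-0.6, 6.8], [-2.8, 6.0], [-0.3, -4.8], [3.7, -8.1]]
A mean [ 5.7 59.8] x [-68.  76.] y [-4. 87.] slope deg -3.9 z [100.95777666 108.5550956 ]
B mean [ -2.3 205.6] x [-73.  71.] y [178. 268.] slope deg -3.0 z [100.89108255 108.14108999]
C mean [  3.1 -59.6] x [-69.  75.] y [-87. -33.] slope deg 0.6 z [196.10629475 202.60933259]
stop mean [  3.  274.3] x [-78.  82.] y [268. 299.] slope deg 1.1 z [100.15037713 103.76777726]
```

```bash
cat >> rk.py <<'E'
print('---')
def q(pxs,zz):
    w=onz(c,np.array(pxs,float)/3+[235,160],zz); print(zz,w[:,:2].round(1).tolist(),((w[:,:2]-t)@R).round(1).tolist())
q([(140,235),(195,415)],101)
q([(440,130),(495,330)],110); q([(415,140),(475,335)],125); q([(40,257),(100,455)],32);q([(122,228),(184,430)],32);q([(668,100)],120);q([(715,230)],125)
for v in range(180,265,6):
  pass
m=(P[...,2]>118)&(P[...,2]<135)&(Q[...,1]<-60); e=Q[m]; print('rim',np.percentile(e,[1,50,99],axis=0).round())
m=(P[...,2]>100)&(P[...,2]<118)&(abs(Q[...,0])<80)&(Q[...,1]>-60)&(Q[...,1]<25)
e=Q[m]; print('edge',len(e),np.percentile(e[:,1],[50,75,90,98]).round(1))
m=(P[...,2]>24)&(P[...,2]<42)&(Q[...,1]>150)&(abs(Q[...,0])<130); e=Q[m]; print('rails',np.percentile(e,[1,50,99],axis=0).round())
m=(P[...,2]>60)&(P[...,2]<104)&(Q[...,1]>262)&(abs(Q[...,0])<60);e=Q[m];print('plate',np.c_[e,P[m][:,2]][::6].round().tolist())
E
python3 rk.py | sed '1,/---/d'
```

```text
101 [[507.8, 89.2], [348.5, 38.1]] [[82.0, 263.7], [-85.4, 264.0]]
110 [[604.4, -178.0], [426.0, -227.4]] [[91.8, -20.3], [-93.2, -12.5]]
125 [[592.9, -153.9], [421.3, -207.3]] [[88.3, 6.2], [-91.4, 8.1]]
32 [[491.0, 188.5], [306.7, 129.1]] [[96.5, 363.3], [-97.2, 363.4]]
32 [[519.1, 111.7], [330.8, 51.0]] [[99.7, 281.6], [-98.2, 281.7]]
120 [[633.4, -383.8]] [[56.2, -225.1]]
125 [[516.0, -423.8]] [[-67.8, -227.1]]
rim [[-734. -655.]
 [  21. -226.]
 [ 160.  -65.]]
edge 400 [-11.2  -6.9  -2.5   0.3]
rails [[-107.  153.]
 [  55.  275.]
 [ 111.  752.]]
plate [[59.0, 269.0, 104.0], [53.0, 266.0, 103.0], [46.0, 271.0, 101.0], [43.0, 266.0, 67.0], [34.0, 269.0, 103.0], [29.0, 270.0, 103.0], [24.0, 272.0, 101.0], [17.0, 269.0, 101.0], [12.0, 270.0, 100.0], [7.0, 272.0, 100.0], [0.0, 268.0, 102.0], [-6.0, 267.0, 104.0], [-11.0, 266.0, 62.0], [-17.0, 265.0, 101.0], [-26.0, 266.0, 87.0], [-33.0, 267.0, 101.0], [-39.0, 267.0, 98.0], [-46.0, 271.0, 102.0], [-53.0, 265.0, 99.0], [-58.0, 269.0, 99.0]]
```

Everything is consistent to a few mm: rack yaw is 17.9°, its origin is near (511,-187), and the plate is at rack y of about 267. I'm setting out for the outer side of the stop, turning the tool so its y lies across the rack.

```bash
python3 -m inch '[0.04,0.04,0.01,0,0,7.8,0, 0.04,0.04,0.01,0,0,7.8,0, 0.04,0.04,0.01,0,0,7.8,0, 0.04,0.04,0.01,0,0,7.8,0, 0.04,0.04,0.01,0,0,7.8,0, 0.04,0.04,0.01,0,0,7.8,0, 0.04,0.04,0.01,0,0,7.8,0, 0,0.04,0,0,0,7.8,0, 0,0.04,0,0,0,7.8,0, 0,0.04,0,0,0,7.8,0]'
```

```text
time: 1.1
tool_pos: [388.4, -216.8, 291.7]
tcp_rot: [-180.0, -0.0, 92.3]
ft_force: [-0.2, 0.5, -0.3]
finger_gap: 85.2
```

```bash
python3 -m inch '[0.002,0.042,0,0,0,3.9,0, 0.002,0.042,0,0,0,3.9,0, 0.002,0.042,0,0,0,3.9,0, 0.002,0.042,0,0,0,3.9,0, 0.002,0.042,0,0,0,0,0, 0.002,0.042,0,0,0,0,0, 0.002,0.042,0,0,0,0,0, 0.002,0.03,0,0,0,0,0, 0,0,0,0,0,0,0]'
```

```text
time: 2.0
tool_pos: [404.0, 108.6, 291.7]
tcp_rot: [-180.0, -0.1, 107.8]
ft_force: [-0.5, -0.5, 0.1]
finger_gap: 85.5
```

```bash
python3 -m inch '[0.01,0.003,-0.04,0,0,0,40, 0,0,-0.045,0,0,0,40, 0,0,-0.045,0,0,0,40, 0,0,-0.045,0,0,0,40, 0,0,-0.04,0,0,0,40, 0,0,-0.03,0,0,0,40, 0,0,0,0,0,0,40]'
python3 - <<'E'
from h import *
p,d=snap('top'); save('t1.png',np.clip(cv2.resize(p[160:340,220:440],None,fx=3,fy=3,interpolation=cv2.INTER_CUBIC)*1.5,0,255).astype('uint8'))
E
```

```text
time: 2.7
tool_pos: [410.1, 107.1, 42.5]
tcp_rot: [-179.5, -0.1, 107.5]
ft_force: [-1.6, 1.2, -0.0]
finger_gap: 71.8
```

View pics/t1.png

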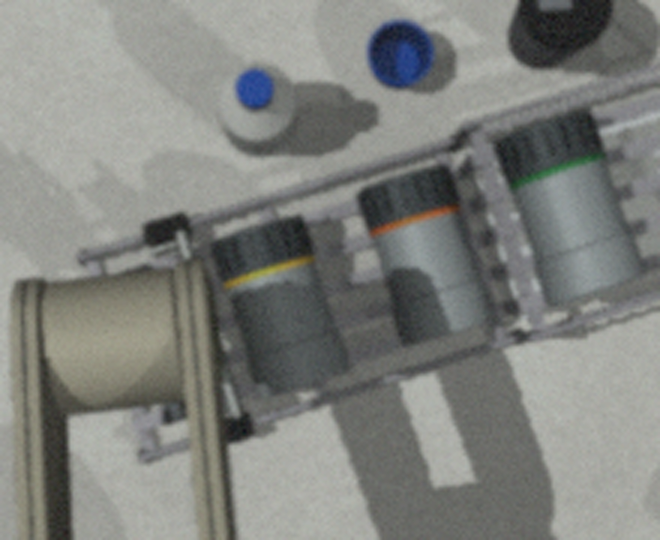

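```bash
python3 -m inch '[0.003,-0.008,0,0,0,0,40, 0.003,-0.008,0,0,0,0,40, 0.002,-0.008,0,0,0,0,40, 0.003,-0.007,0,0,0,0,40, 0.002,-0.008,0,0,0,0,40, 0.002,-0.006,0,0,0,0,40, 0.002,-0.006,0,0,0,0,40, 0.002,-0.006,0,0,0,0,40, 0.002,-0.006,0,0,0,0,40, 0.002,-0.006,0,0,0,0,40]'
```

```text
time: 3.75
tool_pos: [438.9, 39.6, 48.9]
tcp_rot: [179.8, -0.0, 107.6]
ft_force: [-3.5, 6.0, 6.9]
finger_gap: 72.0
```

```bash
python3 -m inch '[0.0015,-0.0048,0,0,0,0,40, 0.0015,-0.0048,0,0,0,0,40, 0.0015,-0.0048,0,0,0,0,40, 0.0015,-0.0048,0,0,0,0,40, 0.0015,-0.0048,0,0,0,0,40, 0.001,-0.003,0,0,0,0,40]'
```

```text
time: 4.35
tool_pos: [447.7, 12.6, 48.9]
tcp_rot: [179.8, -0.0, 107.6]
ft_force: [0.3, 6.6, 6.1]
finger_gap: 72.0
```

Run:
```python
from h import *
p,d=snap('top'); np.savez('t2.npz',p=p,d=d); save('t2.png',np.clip(cv2.resize(p[160:340,220:440],None,fx=3,fy=3,interpolation=cv2.INTER_CUBIC)*1.5,0,255).astype('uint8'))
s=r.sense();print(s['tool_pos'],s['ft_force'])
```

```text
[447.82525459  12.21723017  48.9371809 ] [0.54996319 5.1012333  5.09447514]
```

View pics/t2.png

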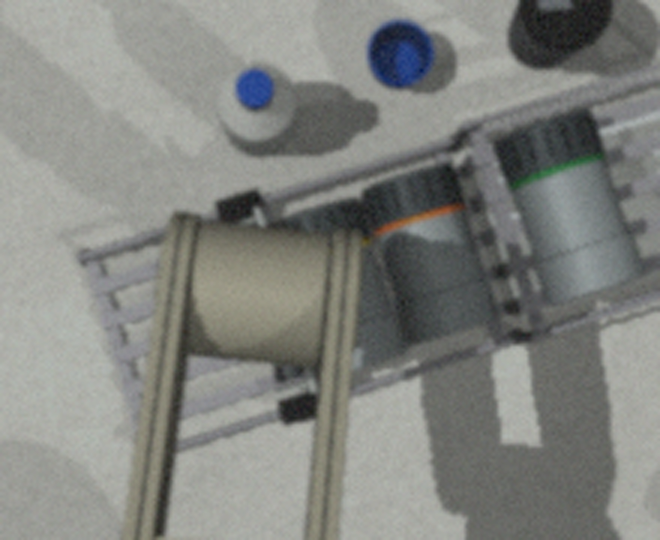

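```bash
python3 -m inch '[0.001,-0.003,0,0,0,0,40, 0.001,-0.003,0,0,0,0,40,0.001,-0.003,0,0,0,0,40]'
```

```text
time: 4.7
tool_pos: [450.6, 3.7, 48.9]
tcp_rot: [179.8, -0.0, 107.6]
ft_force: [-0.8, 6.7, 6.7]
finger_gap: 71.9
```

```bash
python3 -m inch '[0.0006,-0.0019,0,0,0,0,40, 0.0006,-0.0019,0,0,0,0,40]'
```

```text
time: 4.9
tool_pos: [451.6, 0.7, 48.9]
tcp_rot: [179.8, -0.1, 107.6]
ft_force: [-4.2, 14.2, 9.8]
finger_gap: 72.1
```

```bash
python3 -m inch '[0.0006,-0.0019,0,0,0,0,40]'
```

```text
time: 5.0
tool_pos: [451.8, -0.3, 48.9]
tcp_rot: [179.8, -0.2, 107.6]
ft_force: [-6.8, 26.9, 14.0]
finger_gap: 72.1
```

```bash
python3 -m inch '[0,0,0,0,0,0,40, -0.003,0.01,0,0,0,0,40, -0.003,0.01,0,0,0,0,40, 0,0,0.045,0,0,0,40, 0,0,0.045,0,0,0,40, 0,0,0.045,0,0,0,40, 0,0,0.045,0,0,0,40, 0,0,0.045,0,0,0,40, 0,0,0.045,0,0,0,40, 0,-0.04,0,0,0,0,60]'; python3 -m inch '[0.01,-0.046,0,0,0,0,80, 0.02,-0.044,0,0,0,0,80, 0.02,-0.044,0,0,0,0,80, 0.02,-0.044,0,0,0,0,80, 0.02,-0.044,0,0,0,0,80, 0.02,-0.044,0,0,0,0,80, 0,-0.03,0,0,0,0,80,0,0,0,0,0,0,80]'
python3 - <<'E'
from h import *
p,d=snap('top'); np.savez('t3.npz',p=p,d=d)
p,d=snap('scene'); np.savez('s3.npz',p=p,d=d); save('s3.png',np.clip(cv2.resize(p[190:390,170:390],None,fx=3,fy=3,interpolation=cv2.INTER_CUBIC)*1.3,0,255).astype('uint8'))
E
```

```text
time: 6.0
tool_pos: [447.4, -20.0, 325.1]
tcp_rot: [179.4, 0.2, 107.8]
ft_force: [1.1, -0.8, 0.4]
finger_gap: 65.2
time: 6.8
tool_pos: [553.9, -322.1, 315.4]
tcp_rot: [-179.9, -0.0, 107.3]
ft_force: [0.0, 0.8, 0.3]
finger_gap: 58.7
```

View pics/s3.png

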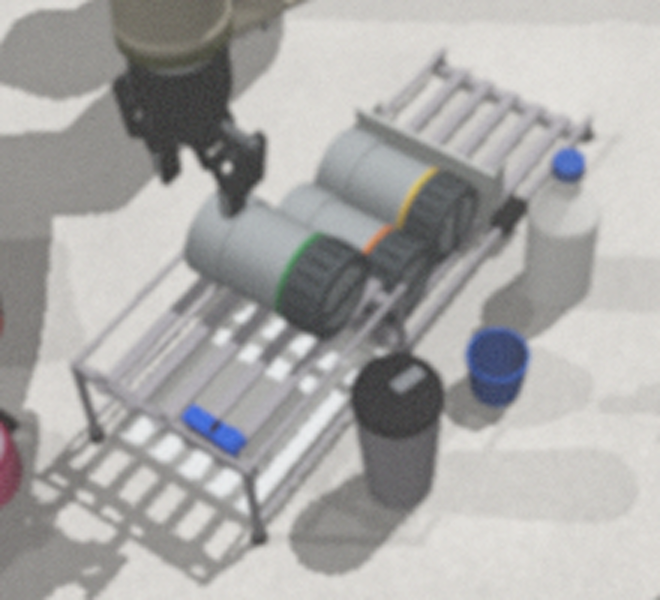

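In the view A and B lie together against the stop, with C still on the shelf and the gripper behind and above it. I check the gaps numerically.

```bash
cat > chk.py <<'E'
from h import *
import sys
th=np.radians(17.9);R=np.array([[np.cos(th),-np.sin(th)],[np.sin(th),np.cos(th)]]);t=np.array([510.8,-186.9])
for f,n in [a.split(':') for a in sys.argv[1:]]:
    z=np.load(f);c=r.get_calibration(n);P=cloud(c,z['d']);Q=(P[...,:2]-t)@R
    for x0 in(-50,0,40):
        m=(abs(Q[...,0]-x0)<20)&(P[...,2]>80)&(P[...,2]<240)
        print(n,x0,[(y,np.median(P[...,2][k]).round().item()) for y in range(-130,220,10) if (k:=m&(abs(Q[...,1]-y)<5)).sum()>3])
E
python3 chk.py top0.npz:top t3.npz:top s3.npz:scene
```

```text
top -50 [(-130, 109.0), (-120, 109.0), (-100, 180.0), (-90, 190.0), (-80, 195.0), (-70, 199.0), (-60, 200.0), (-50, 198.0), (-40, 194.0), (-30, 186.0), (-20, 165.0), (-10, 108.0), (0, 107.0), (20, 82.0), (30, 90.0), (40, 98.0), (50, 102.0), (60, 103.0), (70, 103.0), (80, 100.0), (90, 95.0), (100, 86.0), (160, 82.0), (170, 88.0), (180, 97.0), (190, 101.0), (200, 103.0), (210, 103.0)]
top 0 [(-130, 111.0), (-120, 109.0), (-100, 177.0), (-90, 186.0), (-80, 193.0), (-70, 196.0), (-60, 197.0), (-50, 196.0), (-40, 192.0), (-30, 184.0), (-20, 164.0), (-10, 107.0), (0, 109.0), (20, 81.0), (30, 89.0), (40, 96.0), (50, 100.0), (60, 102.0), (70, 101.0), (80, 96.0), (90, 90.0), (100, 83.0), (170, 87.0), (180, 95.0), (190, 99.0), (200, 101.0), (210, 102.0)]
top 40 [(-130, 110.0), (-120, 109.0), (-100, 176.0), (-90, 187.0), (-80, 194.0), (-70, 197.0), (-60, 198.0), (-50, 197.0), (-40, 194.0), (-30, 188.0), (-20, 168.0), (-10, 108.0), (0, 109.0), (20, 83.0), (30, 91.0), (40, 98.0), (50, 101.0), (60, 103.0), (70, 102.0), (80, 98.0), (90, 91.0), (100, 84.0), (160, 82.0), (170, 89.0), (180, 98.0), (19
[... 1679 characters left out ...]
 149.0), (-100, 168.0), (-90, 183.0), (-80, 192.0), (-70, 195.0), (-60, 197.0), (-50, 194.0), (-40, 189.0), (-30, 184.0), (30, 99.0), (40, 99.0), (50, 100.0), (60, 96.0), (70, 91.0), (90, 84.0), (100, 86.0), (110, 94.0), (120, 98.0), (130, 100.0), (140, 99.0), (150, 96.0), (160, 92.0), (170, 94.0), (180, 95.0)]
scene 40 [(-130, 108.0), (-120, 108.0), (-110, 153.0), (-100, 170.0), (-90, 186.0), (-80, 194.0), (-70, 197.0), (-60, 197.0), (-50, 196.0), (-40, 192.0), (-30, 184.0), (10, 91.0), (20, 97.0), (30, 102.0), (40, 101.0), (50, 101.0), (60, 99.0), (70, 92.0), (90, 84.0), (100, 89.0), (110, 96.0), (120, 100.0), (130, 102.0), (140, 102.0), (150, 98.0), (160, 94.0), (170, 100.0), (180, 94.0)]
```

Crowns are at rack y 45 and 135, with the plate from 180: exactly snug, which also confirms the frame. C's axis is at y -60 and its back at -105. I lower the fingers behind it to about axis height.

```bash
python3 -m inch '[0,0,-0.045,0,0,0,80, 0,0,-0.045,0,0,0,80, 0,0,-0.045,0,0,0,80, 0,0,-0.045,0,0,0,80, -0.001,0.003,-0.003,0,0,0,80, -0.002,0.006,0,0,0,0,80, -0.002,0.006,0,0,0,0,80]'; python3 -m inch '[-0.001,0.003,0,0,0,0,80, -0.001,0.003,0,0,0,0,80, -0.001,0.003,0,0,0,0,80, -0.001,0.003,0,0,0,0,80, -0.001,0.003,0,0,0,0,80]'
```

```text
time: 7.6
tool_pos: [551.4, -303.2, 137.9]
tcp_rot: [179.8, 0.2, 107.6]
ft_force: [-0.9, -0.1, 0.6]
finger_gap: 58.5
time: 8.1
tool_pos: [547.3, -290.3, 137.6]
tcp_rot: [179.7, 0.4, 107.5]
ft_force: [5.2, -7.8, 8.2]
finger_gap: 58.6
```

```bash
python3 -m inch '[-0.001,0.003,0.001,0,0,0,80, -0.001,0.003,0.001,0,0,0,80, -0.001,0.003,0.001,0,0,0,80]'
python3 - <<'E'
from h import *
for n in('top','scene'):
    p,d=snap(n); np.savez(n+'4.npz',p=p,d=d)
s=r.sense();print(s['tool_pos'],s['ft_force'])
E
python3 chk.py top4.npz:top scene4.npz:scene | cut -c1-330
```

```text
time: 8.4
tool_pos: [544.1, -281.4, 140.6]
tcp_rot: [179.7, 0.4, 107.5]
ft_force: [3.9, -5.9, 6.9]
finger_gap: 58.5
[ 543.76301998 -280.51611217  140.11262207] [ 4.73405834 -4.50925679  6.09614561]
top -50 [(-120, 109.0), (-110, 112.0), (-100, 198.0), (-90, 201.0), (-80, 184.0), (-70, 192.0), (-60, 198.0), (-50, 200.0), (-40, 199.0), (-30, 198.0), (0, 110.0), (10, 87.0), (20, 96.0), (30, 101.0), (40, 104.0), (50, 103.0), (60, 101.0), (70, 96.0), (80, 88.0), (100, 86.0), (110, 95.0), (120, 100.0), (130, 103.0), (140, 104.0)
top 0 [(-50, 198.0), (-40, 197.0), (-30, 195.0), (-20, 189.0), (-10, 179.0), (0, 161.0), (10, 84.0), (20, 94.0), (30, 98.0), (40, 101.0), (50, 101.0), (60, 100.0), (70, 94.0), (80, 85.0), (100, 84.0), (110, 93.0), (120, 99.0), (130, 102.0), (140, 101.0), (150, 99.0), (160, 94.0), (170, 86.0), (180, 103.0), (190, 102.0)]
top 40 [(-90, 205.0), (-80, 181.0), (-70, 190.0), (-60, 196.0), (-50, 198.0), (-40, 199.0), (-30, 197.0), (-20, 193.0), (-10, 184.0), (0, 164.0), (10, 87.0), (20, 95.0), (30, 100.0), (40, 103.0), (50, 103.0), (60, 99.0), (70, 95.0), (80, 87.0), (100
[... 350 characters left out ...]
(160, 95.0), (170, 88.0), (180, 96.0)]
scene 0 [(-130, 109.0), (-120, 112.0), (-110, 214.0), (-100, 109.0), (-90, 149.0), (-80, 141.0), (-60, 195.0), (-50, 195.0), (-40, 196.0), (-30, 193.0), (-20, 188.0), (-10, 183.0), (40, 105.0), (50, 99.0), (60, 96.0), (70, 89.0), (90, 83.0), (100, 86.0), (110, 95.0), (120, 100.0), (130, 100.0), (140, 100.0), (150, 96.0), (160, 9
scene 40 [(-130, 108.0), (-120, 211.0), (-110, 197.0), (-100, 172.0), (-90, 156.0), (-80, 140.0), (-70, 184.0), (-60, 196.0), (-50, 198.0), (-40, 197.0), (-30, 195.0), (-20, 191.0), (-10, 185.0), (30, 100.0), (40, 104.0), (50, 102.0), (60, 99.0), (70, 92.0), (80, 87.0), (90, 84.0), (100, 88.0), (110, 97.0), (120, 100.0), (130, 1
```

C rolls along with the fingers (axis now about -42, tool + 57) and the bay is unchanged. I continue to just short of the edge, then back off a little and lower the fingers.

```bash
python3 -m inch '[-0.001,0.004,0,0,0,0,80, -0.002,0.004,0,0,0,0,80, -0.001,0.004,0,0,0,0,80, -0.001,0.004,0,0,0,0,80, -0.001,0.004,0,0,0,0,80, -0.002,0.004,0,0,0,0,80, -0.001,0.004,0,0,0,0,80, -0.001,0.003,0,0,0,0,80]'; python3 -m inch '[0.001,-0.004,0,0,0,0,80, 0,-0.002,0,0,0,0,80, 0,0,-0.004,0,0,0,80, 0,0,0,0,0,0,80]';  python3 - <<'E'
from h import *
for n in('top','scene'):
    p,d=snap(n); np.savez(n+'5.npz',p=p,d=d)
E
python3 chk.py top5.npz:top scene5.npz:scene | grep -v "scene -50"| cut -c1-240
```

```text
time: 9.3
tool_pos: [531.9, -248.0, 137.4]
tcp_rot: [180.0, 0.0, 107.6]
ft_force: [3.7, -3.6, 4.9]
finger_gap: 58.9
time: 9.7
tool_pos: [531.9, -253.9, 131.6]
tcp_rot: [-179.9, -0.1, 107.6]
ft_force: [0.2, 0.7, -0.3]
finger_gap: 58.2
top -50 [(-130, 110.0), (-120, 110.0), (-110, 111.0), (-80, 227.0), (-70, 191.0), (-60, 201.0), (-50, 180.0), (-40, 189.0), (-30, 195.0), (-20, 199.0), (-10, 201.0), (0, 198.0), (30, 102.0), (40, 103.0), (50, 103.0), (60, 101.0), (70, 96.0)
top 0 [(-20, 196.0), (-10, 198.0), (0, 196.0), (10, 192.0), (20, 185.0), (30, 161.0), (40, 101.0), (50, 101.0), (60, 99.0), (70, 94.0), (80, 85.0), (100, 85.0), (110, 93.0), (120, 99.0), (130, 101.0), (140, 101.0), (150, 98.0), (160, 94.0),
top 40 [(-60, 208.0), (-50, 178.0), (-40, 189.0), (-30, 195.0), (-20, 198.0), (-10, 198.0), (0, 199.0), (10, 194.0), (20, 188.0), (30, 170.0), (40, 104.0), (50, 103.0), (60, 100.0), (70, 95.0), (80, 87.0), (100, 87.0), (110, 95.0), (120, 10
scene 0 [(-130, 110.0), (-120, 109.0), (-110, 109.0), (-100, 109.0), (-90, 217.0), (-80, 206.0), (-70, 109.0), (-60, 109.0), (-50, 145.0), (-30, 193.0), (-20, 195.0), (-10, 196.0), (0, 194.0), (10, 189.0), (20, 184.0), (90, 85.0), (100, 87.
scene 40 [(-130, 108.0), (-120, 110.0), (-110, 109.0), (-100, 109.0), (-90, 206.0), (-80, 192.0), (-70, 188.0), (-60, 154.0), (-50, 141.0), (-40, 185.0), (-30, 194.0), (-20, 198.0), (-10, 198.0), (0, 196.0), (10, 192.0), (20, 184.0), (60, 9
```

```bash
python3 -m inch '[-0.001,0.003,0,0,0,0,80, -0.001,0.003,0,0,0,0,80, -0.001,0.003,0,0,0,0,80, -0.001,0.003,0,0,0,0,80, -0.001,0.003,0,0,0,0,80, -0.001,0.003,0,0,0,0,80, -0.001,0.003,0,0,0,0,80, 0,0,0,0,0,0,80]';  python3 - <<'E'
from h import *
for n in('top','scene'):
    p,d=snap(n); np.savez(n+'6.npz',p=p,d=d)
E
python3 chk.py top6.npz:top scene6.npz:scene | grep -v "scene -50"| cut -c1-440
```

```text
time: 10.6
tool_pos: [525.7, -232.8, 133.2]
tcp_rot: [-180.0, -0.0, 107.6]
ft_force: [-0.2, 0.8, -0.5]
finger_gap: 58.8
top -50 [(-130, 111.0), (-120, 111.0), (-110, 109.0), (-100, 109.0), (-90, 109.0), (-60, 237.0), (-50, 193.0), (-40, 190.0), (-30, 161.0), (-20, 109.0), (-10, 109.0), (0, 106.0), (10, 87.0), (60, 189.0), (70, 189.0), (80, 188.0), (90, 184.0), (100, 176.0), (110, 154.0), (120, 101.0), (130, 103.0), (140, 103.0), (150, 102.0), (160, 96.0), (170, 88.0), (180, 102.0), (190, 101.0)]
top 0 [(-10, 104.0), (10, 85.0), (20, 90.0), (30, 165.0), (40, 178.0), (50, 184.0), (60, 187.0), (70, 188.0), (80, 186.0), (90, 183.0), (100, 174.0), (110, 148.0), (120, 100.0), (130, 101.0), (140, 102.0), (150, 98.0), (160, 94.0), (170, 86.0), (180, 103.0), (190, 102.0)]
top 40 [(-30, 112.0), (-20, 109.0), (-10, 107.0), (0, 105.0), (10, 85.0), (20, 91.0), (30, 168.0), (40, 179.0), (50, 185.0), (60, 190.0), (70, 190.0), (80, 189.0), (90, 185.0), (100, 176.0), (110, 160.0), (120, 100.0), (130, 102.0), (140, 103.0), (150, 100.0), (160, 96.0), (170, 87.0), (180, 101.0), (190, 102.0)]
scene 0 [(-130, 107.0), (-120, 109.0), (-110, 108.0), (-100, 108.0), (-90, 108.0), (-80, 111.0), (-70, 213.0), (-60, 213.0), (-50, 109.0), (-40, 108.0), (-30, 107.0), (-20, 104.0), (10, 90.0), (20, 95.0), (30, 100.0), (40, 147.0), (50, 166.0), (60, 176.0), (70, 180.0), (80, 181.0), (90, 181.0), (100, 177.0), (110, 169.0), (170, 99.0), (180, 96.0)]
scene 40 [(-130, 108.0), (-120, 109.0), (-110, 109.0), (-100, 109.0), (-90, 108.0), (-80, 110.0), (-70, 110.0), (-60, 193.0), (-50, 190.0), (-40, 188.0), (-30, 108.0), (-20, 106.0), (-10, 106.0), (0, 106.0), (10, 89.0), (20, 95.0), (30, 100.0), (40, 143.0), (50, 167.0), (60, 179.0), (70, 182.0), (80, 183.0), (90, 182.0), (100, 180.0), (110, 174.0), (150, 98.0), (160, 93.0), (170, 93.0), (180, 97.0)]
```

C went over A's crown by itself and was at y 70–85, dropping in, at the time of the pictures. I withdraw the arm up and back, and check after it settles.

```bash
python3 -m inch '[0.002,-0.008,0,0,0,0,80, 0.002,-0.006,0.01,0,0,0,80, 0,0,0.045,0,0,0,80, 0,0,0.045,0,0,0,80, 0,0,0.045,0,0,0,80, 0,0,0.045,0,0,0,80, -0.03,-0.035,0,0,0,0,80, -0.03,-0.035,0,0,0,0,80, -0.03,-0.035,0,0,0,0,80, -0.03,-0.035,0,0,0,0,80]'; python3 -m inch '[-0.03,-0.035,0,0,0,0,80, -0.03,-0.035,0,0,0,0,80, 0,0,0,0,0,0,80, 0,0,0,0,0,0,80, 0,0,0,0,0,0,80, 0,0,0,0,0,0,80, 0,0,0,0,0,0,80]';  python3 - <<'E'
from h import *
for n in('top','scene'):
    p,d=snap(n); np.savez(n+'7.npz',p=p,d=d)
    save(n+'7.png',p)
E
python3 chk.py top7.npz:top scene7.npz:scene | cut -c1-440
```

```text
time: 11.7
tool_pos: [408.6, -389.1, 324.5]
tcp_rot: [180.0, 0.1, 107.6]
ft_force: [0.8, -0.7, -0.6]
finger_gap: 58.8
time: 12.4
tool_pos: [350.8, -456.5, 323.4]
tcp_rot: [180.0, 0.0, 107.7]
ft_force: [0.7, -0.1, 0.1]
finger_gap: 58.4
top -50 [(-130, 110.0), (-120, 109.0), (-110, 109.0), (-100, 110.0), (-90, 110.0), (-80, 110.0), (-70, 110.0), (-60, 110.0), (-50, 110.0), (-40, 110.0), (-30, 109.0), (-20, 109.0), (-10, 108.0), (0, 108.0), (10, 87.0), (20, 96.0), (30, 100.0), (40, 102.0), (50, 157.0), (60, 170.0), (70, 177.0), (80, 180.0), (90, 181.0), (100, 180.0), (110, 177.0), (120, 170.0), (130, 154.0), (140, 103.0), (150, 101.0), (160, 96.0), (170, 87.0), (180, 10
top 0 [(-130, 111.0), (-120, 110.0), (-110, 109.0), (-100, 109.0), (-90, 110.0), (-80, 111.0), (-70, 111.0), (-60, 110.0), (-50, 110.0), (-40, 111.0), (-30, 111.0), (-20, 109.0), (-10, 108.0), (0, 106.0), (10, 86.0), (20, 92.0), (30, 98.0), (40, 101.0), (50, 155.0), (60, 168.0), (70, 174.0), (80, 178.0), (90, 179.0), (100, 178.0), (110, 175.0), (120, 166.0), (130, 150.0), (140, 102.0), (150, 99.0), (160, 93.0), (170, 86.
[... 916 characters left out ...]
), (-90, 109.0), (-80, 109.0), (-70, 108.0), (-60, 109.0), (-50, 108.0), (-40, 108.0), (-30, 109.0), (-20, 107.0), (-10, 106.0), (0, 106.0), (10, 88.0), (20, 94.0), (30, 98.0), (40, 102.0), (50, 146.0), (60, 166.0), (70, 175.0), (80, 178.0), (90, 178.0), (100, 176.0), (110, 173.0), (120, 166.0), (180, 99.0)]
scene 40 [(-130, 110.0), (-120, 109.0), (-110, 106.0), (-100, 107.0), (-90, 109.0), (-80, 108.0), (-70, 109.0), (-60, 109.0), (-50, 108.0), (-40, 109.0), (-30, 109.0), (-20, 106.0), (-10, 107.0), (0, 102.0), (10, 90.0), (20, 95.0), (30, 100.0), (40, 131.0), (50, 152.0), (60, 170.0), (70, 177.0), (80, 181.0), (90, 180.0), (100, 178.0), (110, 174.0), (120, 169.0), (170, 92.0), (180, 96.0)]
```

View pics/scene7.png

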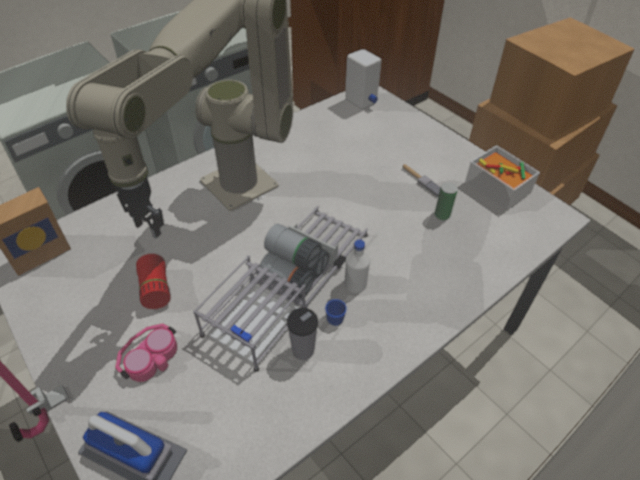

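View pics/top7.png

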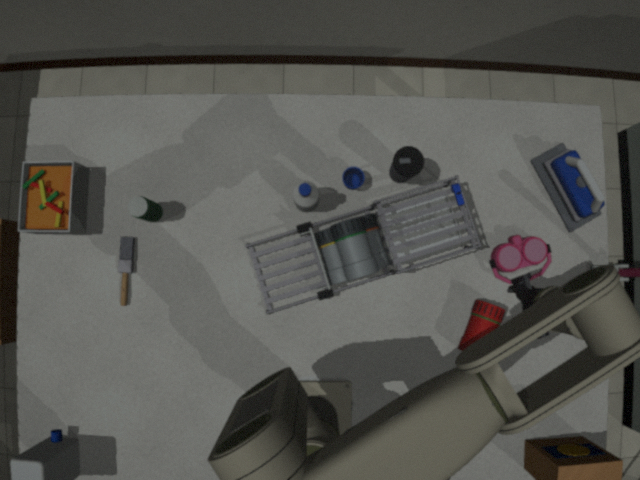

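C sits in the groove at top-view (352,245), with its crown at y 90 and 181 mm up, so its axis is about 136 mm up. A, B and the stop haven't moved, the other things are in their original places, and the arm is clear. I hand in.

```bash
python3 -c "
from bench import r
print(r.hand_in())"
```

```text
the job is handed in; nothing more can be done
None
```

The three cases are piled as asked, and I handed the job in at about 12.5 s on the robot's clock; no verdict came back.

- **Stop:** I pushed the plate in between its gussets with the open fingers until the force rose from about 7 N to about 28 N. The case crowns then measured at rack y of about 45 and 135 mm, with the plate starting at 180 mm, so there are no gaps.
- **Third case:** I rolled case_c off the upper shelf with the fingers behind it. It went over case_a by itself and settled in the groove. Its crown measures about 180 mm up at rack y 90, so its axis is about 136 mm up (137 expected). Case_a, case_b and the stop stayed put.
- **Surroundings:** In the last pictures the whistle, mask, cups, bottle, can, brush and red look-alike are where they started. The arm touches nothing.
- **Disagreement:** The first corner-based rack fit came out about 18 mm short along its length. The crown positions later confirmed the fitted rack position.

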